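# Roll the grinding jar up the loading ramp onto the jar roller

### The job

Push the steel grinding jar slowly up the loading ramp with your fingers until it drops between the two black rollers against the white stop, then leave it there. Keep your fingers on it all the way up the slope so that it never gets away from you and runs freely back down; do not lift it, and leave everything else on the desk alone.

Things in the scene. Friction and masses are not known exactly. Their poses are not given: they have to be found in the camera images.
- grinding_jar: bright steel grinding jar with two blue bands: smooth closed cylinder, diameter 60 mm, length 110 mm, 0.28 to 0.56 kg, lying on the landing of the jar roller. Origin at the middle of the cylinder; its y axis runs along the cylinder, x and z turn as it rolls. Slippery (friction about 0.45). Rests on the level landing, but runs back down the slope when nothing holds it
- jar_roller: jar roller with loading ramp, fixed, 330 mm long, 132 mm wide. Origin on the desk under the ramp's middle; x axis points level up the ramp to the white stop, z up. Along x (mm): landing -145 to -65, 10 high, 3 mm lip at its open lower end; slope -65 to 73, rising from 10 to 32 high; two still black rollers, 18 mm thick, axes at x 78 and 118, 23 high; stop face at x 130, 76 high
- seat (a point): where the jar's middle lies when the jar rests between the two black rollers, 2 mm short of the white back stop (jar_roller x 98, y 0, 56.5 mm above the desk); the jar drops 5.5 mm into it after passing over the first roller and then stays by itself
- ramp_foot (a point): lower end of the slope, on its surface, middle of its width. Blue side rails of landing and slope run from y +-59 to y +-66 mm of the jar roller and stand 14 mm above the surface. On the landing the jar's axis is 40 mm above the desk
- ramp_top (a point): top of the first roller, middle of its width: the highest line the jar must roll over, its axis then 62 mm above the desk. The blue cheeks beside the rollers (x 67 to 142 mm, y +-59 to +-66 mm of the jar roller) are 44 mm high; the drive housing behind the stop reaches to x 185 mm, 66 mm high
- sample_cup: sample cup with yellow screw lid, 49 mm wide, 60 mm tall, standing; origin under its middle
- amber_pot: amber pot with white lid, 40 mm wide, 75 mm tall, standing; origin under its middle
- marker: blue and white marker pen, 135 mm long, 17 mm thick, lying along its own y axis; origin under its middle
- white_bottle: white bottle with blue cap, 44 mm wide, 115 mm tall, standing; origin under its middle
- tape: roll of cream tape lying flat, 104 mm wide, 25 mm high; origin under its middle
- bead_carton: small white carton, 90 x 48 mm, 26 mm high; origin under its middle

How it is judged:
By the outcome, as a careful person would: the job done as asked, in the order asked, and still so for the second after the job is handed in, with the robot touching nothing.
It also fails if it takes over 45 s, if anything falls off the work surface, if the arm or the gripper's body presses on something with over 40 N, if the wrist force passes 120 N, or if a joint passes its speed limit or range.

### The arm

A 7-joint arm with a two-finger parallel gripper is mounted at the origin on a cart in front of the work surface, level with it; the furniture and walls round the work are solid. World frame = base frame: x ahead of the robot, y to its left, z up, the work surface at z = 0. Lengths are in m, angles in rad, forces in N, time in s.
With the tool pointing down it reaches from about 0.425 to 0.925 m from the base axis. Payload 6.8 kg.
Tool frame: the origin (TCP) lies on the mounting face of the last link; the fingertips stand 173 mm ahead of it and the grasp point (between the pads) lies 155 mm ahead of it; y points along the fingers, x is the direction in which the jaws open and shut, and the axes are right-handed (so a half turn about y gives the same grasp; the last joint's range is limited). The gripper opens to 85 mm and grips with 20 to 120 N. Pads are 22 mm wide; open, the fingers measure 114 mm over their backs; the gripper's body (76 mm by 85 mm) begins 54 mm behind the grasp point. The pads swing forward as they close: fully open they stand 13 mm farther back than shut.
Start: joints at [1.065, 0.477, 0.022, 1.555, -0.011, 1.109, -0.083], TCP at [0.261, -0.622, 0.405] pointing down, gripper open.
Joint ranges: [-2.96, 2.96], [-0.34, 2.1], [-1.41, 1.46], [0.24, 2.44], [-1.37, 4.51], [0.17, 1.92], [-2.96, 2.96]. Speed limits (rad/s): [2.39, 2.39, 3.14, 3.14, 3.14, 3.14, 3.14].

### API

Orientations are given as a rotation vector (axis times angle).
In Python, from bench import r gives the robot as it stands.
- The arm moves only by the tool step_arm, never from a script. Its arguments are lists of equal length, an entry for each row: "xyz": the shift along the tool's x, y, z scaled (see below), a list of three; "rotation": the turn, a rotation vector about the tool's x, y, z scaled (see below), a list of three. A call has 1 to 20 rows; each row is the pose to reach, as a shift and turn from the pose measured when the call began, along the tool's axes at that moment; what a row does not reach only later rows make up. The controller multiplies each number of a shift by 30 cm and each number of a turn by 90 degrees. A row lasts 1/8 s, in which the tool goes at most 62.5 mm and 10.7 degrees, less where a joint would pass 70% of its speed; a pose out of reach is approached as far as the arm can. A call with a number of a shift or a turn outside -1 to 1 is refused whole. A call with a gripper value outside its range is refused whole. "grip" is the closure, from 0 (fully open) to 1 (shut), set as the call begins (left out, the last holds). The fingers move at their own pace and stop on an object; "force" is the grip in N (left out, the last holds). Time passes only in rows, so rows that repeat a pose let the fingers close. It gives the time, the measured TCP pose, the force and the opening at its end, in the units of the state.
- r.get_obs(): the state, without advancing time (a new reading comes with each control period).
- r.grab_frame(name): name is "side" or "top" or "wrist"; returns a dict with "pixels" (384x512x3 uint8, red, green, blue), "fx", "fy", "cx", "cy" (pixels), "position" and "attitude" of the camera in the world; the wrist camera has in their place "mount" (4x4, takes a point from camera to tool coordinates, whose origin is the TCP and whose axes are the tool frame's). Camera axes: x right, y down, z forward; pixel columns grow to the right and rows downward; lengths in m; the calibration is good to about 2 mm. A picture is of the moment at which its call begins: read the wrist's pose just before it. There is no depth.
- r.hand_in(): hands the job in, once; it reports no verdict.
The state is a dict: "clock": time; "joints": joint angles; "qvel": joint speeds; "tau": joint torques, N m; "tcp_pos": TCP position; "orientation": TCP orientation; "contact_force": force on the tool from outside, world axes, zero at the start; "moment": the same for the moment, N m; "grip_width": finger opening in m.
Only numpy, scipy, OpenCV 4.12 (cv2) and the standard library are available. Lean on these libraries where they do the work, as an engineer would, in place of code of your own. Each camera call takes 0.05 s, during which the arm holds its last target.

## Working session

There is one attempt and no reset: what is moved stays moved. The work goes in short steps, Python scripts to look and compute and a tool call to move; the robot and the scene stay as the last step left them, time stands still between calls to the robot, and variables do not carry over. Pictures are saved under pics/ and viewed, and the job is handed in when it is done.

Besides the shell and the picture viewer there is one more tool, called after "Emit:" as a command line: name --argument value ..., lists and objects as JSON in quotes. step_arm: Moves the arm, as the interface text tells. Its arguments: {"type":"object","properties":{"xyz":{"type":"array"},"rotation":{"type":"array"},"grip":{"type":"number"},"force":{"type":"number"}},"required":["xyz","rotation"]}

```bash
ls; mkdir -p pics; python3 - <<'E'
from bench import r
import cv2
o=r.get_obs()
print({k:o[k] for k in o})
for n in ("side","top"):
    f=r.grab_frame(n)
    cv2.imwrite(f"pics/{n}0.png",f["pixels"][:,:,::-1])
    print(n,{k:f[k] for k in f if k!="pixels"})
E
```

```text
pics
{'clock': 0.0, 'joints': array([ 1.06486914,  0.47779719,  0.02231863,  1.55648687, -0.01151327,
        1.10926567, -0.08310374]), 'qvel': array([ 0.00010705,  0.00010125, -0.00070513,  0.00110809, -0.00029286,
       -0.00103342, -0.00130892]), 'tau': array([-1.84856681e-04, -5.96452224e+01,  1.60809807e+00, -2.81202006e+01,
        1.25496762e-02,  9.32079682e-03,  4.68885986e-06]), 'tcp_pos': array([ 0.26141486, -0.62201504,  0.403712  ]), 'orientation': array([-1.37061522,  0.91251588, -0.90990744]), 'contact_force': array([ 0.68466702, -0.37850337, -0.59401946]), 'moment': array([-0.00819589, -0.00986518, -0.01539742]), 'grip_width': 0.0853883998234019}
side {'fx': 399.0376050189956, 'fy': 399.0376050189956, 'cx': 252.41269626543348, 'cy': 192.5674402356901, 'position': array([ 0.47779204, -0.91289192,  0.70410861]), 'attitude': array([-2.14353179, -0.00433347, -0.01011603])}
top {'fx': 418.7731287127749, 'fy': 418.7731287127749, 'cx': 250.09794388874815, 'cy': 189.46732513811386, 'position': array([0.27491724, 0.08175331, 1.53553399]), 'attitude': array([-2.17997481,  2.12969001, -0.15654131])}
```

View pics/side0.png

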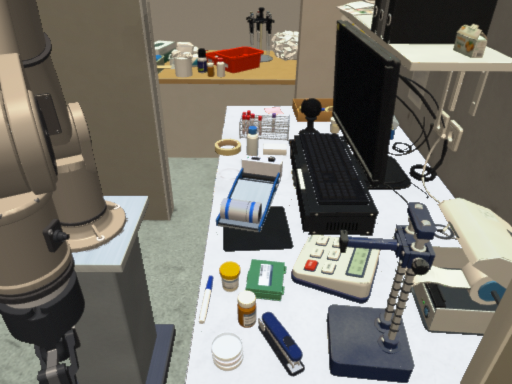

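View pics/top0.png

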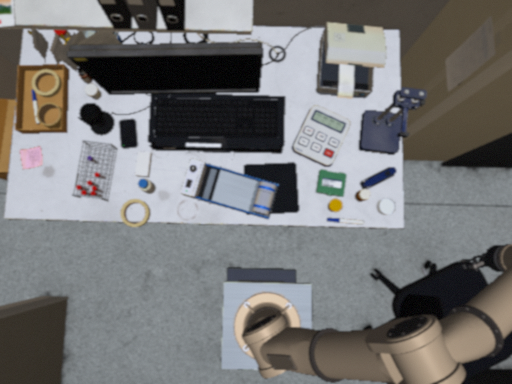

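```bash
python3 - <<'E'
from bench import r
from scipy.spatial.transform import Rotation as R
print(R.from_rotvec(r.get_obs()['orientation']).as_matrix().round(3))
f=r.grab_frame("wrist");print(f["mount"])
import cv2;cv2.imwrite("pics/w0.png",f["pixels"][:,:,::-1])
t=cv2.imread("pics/top0.png");cv2.imwrite("pics/top0c.png",cv2.resize(t[150:330,240:440],None,fx=4,fy=4,interpolation=cv2.INTER_CUBIC)[:600])
E
```

```text
[[ 0.387 -0.001  0.922]
 [-0.922  0.001  0.387]
 [-0.002 -1.    -0.   ]]
[[ 9.99999368e-01  1.08667140e-03 -2.88437707e-04  3.54418153e-04]
 [ 5.97235443e-04 -2.96068351e-01  9.55166569e-01  3.11237364e-02]
 [ 9.52554920e-04 -9.55166138e-01 -2.96068812e-01  7.52940750e-02]
 [ 0.00000000e+00  0.00000000e+00  0.00000000e+00  1.00000000e+00]]
```

```bash
python3 - <<'E'
import cv2
t=cv2.imread("pics/top0.png");cv2.imwrite("pics/top0c2.png",cv2.resize(t[150:230,170:290],None,fx=6.5,fy=6.5,interpolation=cv2.INTER_CUBIC))
t=cv2.imread("pics/side0.png");cv2.imwrite("pics/side0c.png",cv2.resize(t[145:245,205:305],None,fx=6,fy=6,interpolation=cv2.INTER_CUBIC))
E
```

```text
(no output)
```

View pics/top0c2.png

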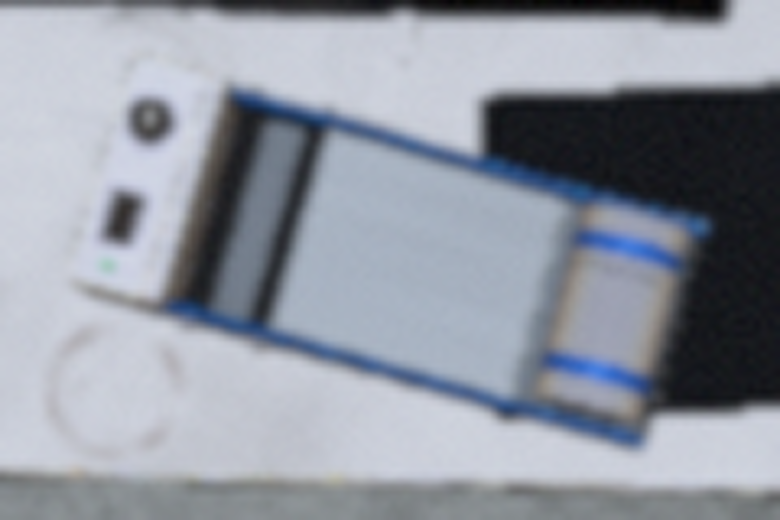

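View pics/side0c.png

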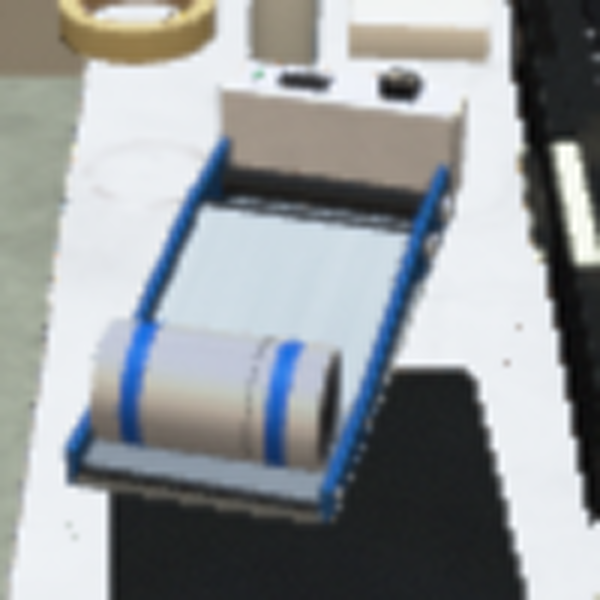

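```bash
cat > h.py <<'E'
import numpy as np, cv2, pickle
from scipy.spatial.transform import Rotation as R
def proj(f,P):
    P=np.atleast_2d(P); c=(P-f["position"])@R.from_rotvec(f["attitude"]).as_matrix()
    return np.c_[f["fx"]*c[:,0]/c[:,2]+f["cx"],f["fy"]*c[:,1]/c[:,2]+f["cy"]]
S=dict(fx=399.0376050189956,fy=399.0376050189956,cx=252.41269626543348,cy=192.5674402356901,position=np.array([0.47779204,-0.91289192,0.70410861]),attitude=np.array([-2.14353179,-0.00433347,-0.01011603]))
T=dict(fx=418.7731287127749,fy=418.7731287127749,cx=250.09794388874815,cy=189.46732513811386,position=np.array([0.27491724,0.08175331,1.53553399]),attitude=np.array([-2.17997481,2.12969001,-0.15654131]))
def w(p,L):
    L=np.atleast_2d(L).astype(float)/1000
    c,s=np.cos(p[2]),np.sin(p[2])
    return np.c_[p[0]+c*L[:,0]-s*L[:,1],p[1]+s*L[:,0]+c*L[:,1],L[:,2]]
E
cat > fit.py <<'E'
from h import *
from scipy.optimize import least_squares
top=[((708,222),(-145,-62.5,27)),((640,437),(-145,62.5,27)),((235,97),(132,-62.5,44)),((172,305),(132,62.5,44))]
side=[((75,447),(-145,62.5,27)),((328,487),(-145,-62.5,27)),((222,88),(130,66,76)),((463,103),(130,-66,76))]
def res(p):
    e=[]
    for (u,l) in top: e.append(proj(T,w(p,l))[0]-((np.array(u)+.5)/6.5-.5+[170,150]))
    for (u,l) in side: e.append(proj(S,w(p,l))[0]-((np.array(u)+.5)/6-.5+[205,145]))
    return np.array(e).ravel()
s=least_squares(res,[.55,0,1.8]);print(s.x,res(s.x).reshape(-1,2).round(1))
p=s.x
for n,f,im in(("top",T,"pics/top0.png"),("side",S,"pics/side0.png")):
    im=cv2.imread(im);k=6;o=[170,150] if n=="top" else [205,145];
    c=im[o[1]:o[1]+100,o[0]:o[0]+130];c=cv2.resize(c,None,fx=k,fy=k,interpolation=cv2.INTER_CUBIC)
    for a,b in [((-145,-66,27),(-145,66,27)),((-145,66,24),(-65,66,24)),((-145,-66,24),(-65,-66,24)),((-65,-66,24),(67,-66,45)),((-65,66,24),(67,66,45)),((-65,-59,10),(-65,59,10)),((78,59,32),(78,-59,32)),((118,59,32),(118,-59,32)),((130,66,76),(130,-66,76)),((185,66,66),(185,-66,66)),((-145,66,0),(-145,-66,0))]:
        q=((proj(f,w(p,[a,b]))-o+.5)*k-.5)
        cv2.line(c,*[tuple(int(v) for v in x) for x in q],(0,0,255),1)
    cv2.imwrite(f"pics/fit_{n}.png",c)
E
python3 fit.py
```

```text
[0.47962531 0.12417759 1.3230248 ] [[-0.2  0.2]
 [ 1.3  0.1]
 [-0.9 -1.6]
 [-1.  -0.6]
 [-0.3 -0.4]
 [ 0.4 -0.2]
 [-0.2 -0.1]
 [-1.5  2.4]]
```

View pics/fit_top.png

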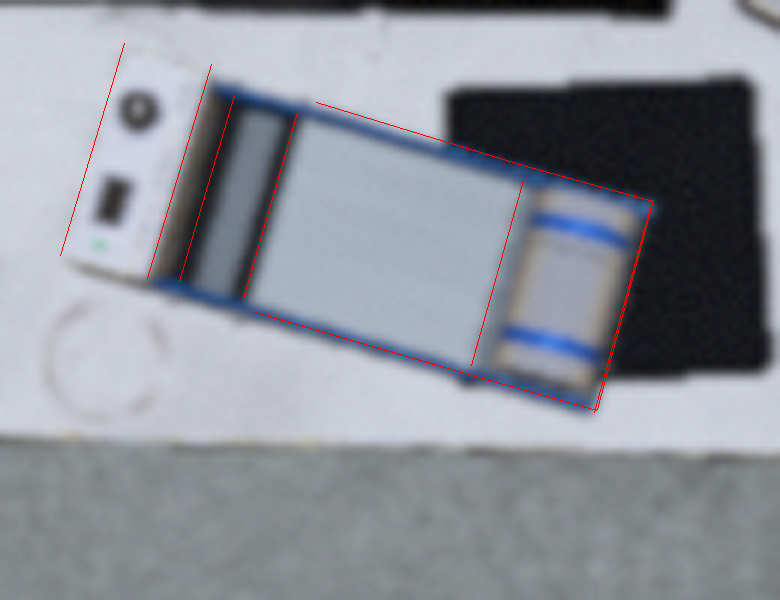

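View pics/fit_side.png

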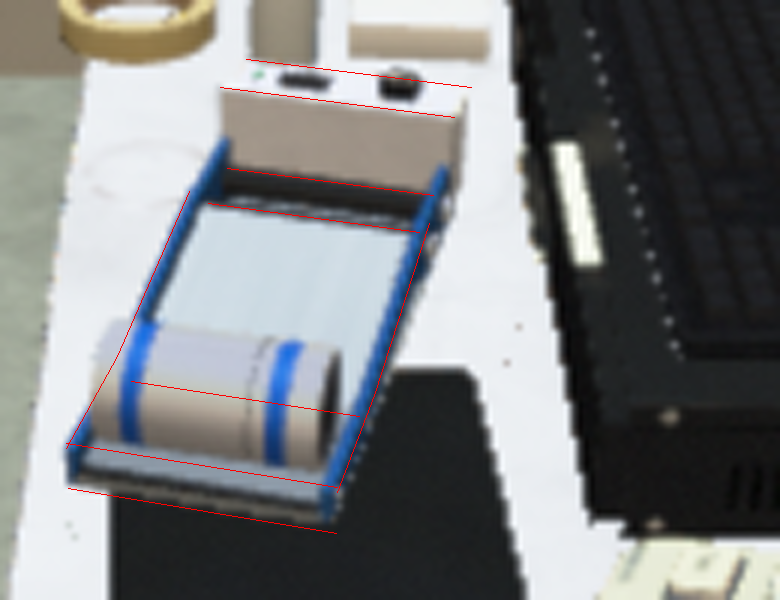

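```bash
cat > d.py <<'E'
from h import *
from bench import r
def delta(p,yaw):
    o=r.get_obs();M=R.from_rotvec(o['orientation'])
    # tool z along yaw, tool y down
    z=np.array([np.cos(yaw),np.sin(yaw),0]);y=np.array([0,0,-1.]);x=np.cross(y,z)
    G=R.from_matrix(np.c_[x,y,z])
    return (M.inv().apply(np.array(p)-o['tcp_pos'])/.3).round(4),((M.inv()*G).as_rotvec()/(np.pi/2)).round(4)
E
python3 - <<'E'
from d import *
p=[.4796,.1242,1.33]
t=w(p,(-80,0,400))[0];print(t,delta(t,1.33))
E
```

```text
[0.46052192 0.04650813 0.4       ] (array([-1.7976,  0.0155,  1.4752]), array([-3.000e-04, -5.935e-01, -8.000e-04]))
```

Emit:
step_arm --xyz '[[-0.1,0,0.1],[-0.26,0,0.25],[-0.42,0,0.4],[-0.58,0,0.55],[-0.72,0,0.7],[-0.86,0,0.83]]' --rotation '[[0,-0.04,0],[0,-0.09,0],[0,-0.14,0],[0,-0.2,0],[0,-0.25,0],[0,-0.3,0]]' --grip 0.4

```text
clock: 0.9
tcp_pos: [0.3902, -0.2893, 0.4043]
orientation: [-1.5, 0.547, -0.546]
contact_force: [1.5, 0.4, 0.0]
grip_width: 0.0512
```

```bash
python3 - <<'E'
from d import *
p=[.4796,.1242,1.33]
o=r.get_obs();print(o['clock'],o['tcp_pos'],o['grip_width'])
t=w(p,(-80,0,400))[0];print(t,delta(t,1.33))
E
```

```text
0.9 [ 0.39020015 -0.2892571   0.40434861] 0.05118709310464477
[0.46052192 0.04650813 0.4       ] (array([-0.5408,  0.0155,  1.0075]), array([-0.0005, -0.2918, -0.0004]))
```

Emit:
step_arm --xyz '[[-0.08,0,0.15],[-0.17,0,0.32],[-0.26,0,0.49],[-0.35,0,0.66],[-0.44,0,0.82],[-0.51,0.01,0.94],[-0.54,0.015,1.0],[-0.54,0.015,1.0]]' --rotation '[[0,-0.05,0],[0,-0.1,0],[0,-0.15,0],[0,-0.2,0],[0,-0.25,0],[0,-0.28,0],[0,-0.29,0],[0,-0.29,0]]'

```text
clock: 1.9
tcp_pos: [0.4594, 0.045, 0.4]
orientation: [-1.561, 0.191, -0.189]
contact_force: [0.0, -0.0, -1.7]
grip_width: 0.0513
```

```bash
python3 - <<'E'
from d import *
o=r.get_obs();print(o['clock'],o['tcp_pos'],o['orientation'],o['grip_width'])
f=r.grab_frame("wrist");cv2.imwrite("pics/w1.png",f["pixels"][:,:,::-1])
pickle.dump((o,f),open("w1.pkl","wb"))
print(f["fx"],f["cx"],f["cy"])
E
```

```text
1.9 [0.45939225 0.0450477  0.39996105] [-1.56148919  0.19081456 -0.18941778] 0.05133325795110935
290.01439850567033 249.60564367448166 192.34525373696115
```

View pics/w1.png

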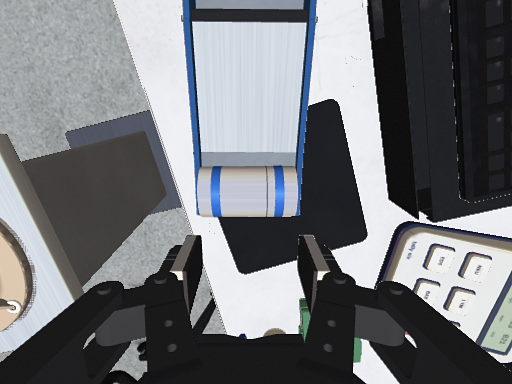

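```bash
python3 - <<'E'
from h import *
t=cv2.imread("pics/w1.png");cv2.imwrite("pics/w1a.png",cv2.resize(t[0:120,175:325],None,fx=5,fy=5,interpolation=cv2.INTER_CUBIC));cv2.imwrite("pics/w1b.png",cv2.resize(t[120:240,175:325],None,fx=5,fy=5,interpolation=cv2.INTER_CUBIC))
E
```

```text
(no output)
```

View pics/w1a.png

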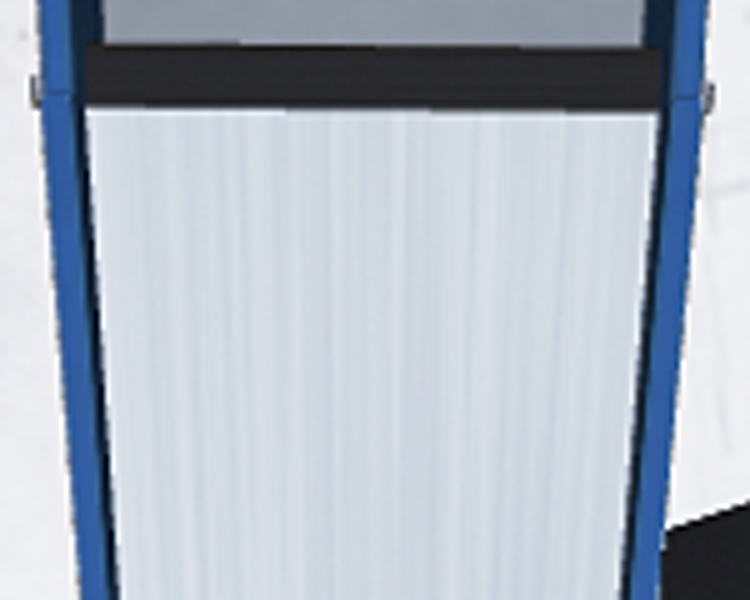

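View pics/w1b.png

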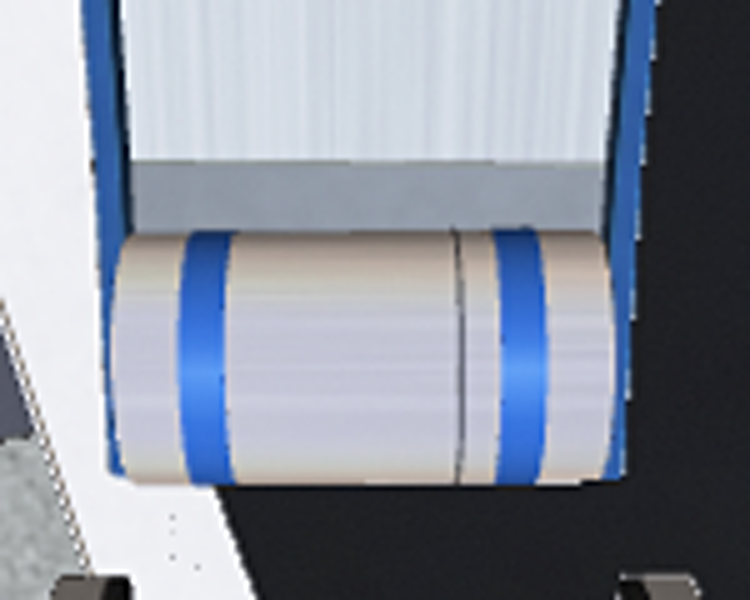

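```bash
cat > fitw.py <<'E'
from h import *
from scipy.optimize import least_squares
o,f=pickle.load(open("w1.pkl","rb"))
Rt=R.from_rotvec(o['orientation']).as_matrix();m=f["mount"]
W=dict(fx=f["fx"],fy=f["fy"],cx=f["cx"],cy=f["cy"],position=o['tcp_pos']+Rt@m[:3,3],attitude=R.from_matrix(Rt@m[:3,:3]).as_rotvec())
A=[((87,107),(73,59,32)),((658,111),(73,-59,32)),((42,92),(67,66,44.5)),((703,97),(67,-66,44.5))]
B=[((132,161),(-65,59,10)),((605,161),(-65,-59,10)),((110,475),(-145,66,24)),((625,480),(-145,-66,24))]
px=np.array([(np.array(u)+.5)/5-.5+[175,0] for u,_ in A]+[(np.array(u)+.5)/5-.5+[175,120] for u,_ in B])
L=np.array([l for _,l in A+B])
res=lambda p:(proj(W,w(p,L))-px).ravel()
s=least_squares(res,[.48,.12,1.33]);print(s.x,res(s.x).reshape(-1,2).round(1))
p=s.x
# jar: axis x (mm), y offset, yaw rel; silhouettes
def sil(q):
    out=[]
    th=np.linspace(0,2*np.pi,181)
    for yy in(-40,40):
        c=w(p,np.c_[q[0]+30*np.cos(th)-np.sin(q[2])*yy,np.full(181,q[1]+yy),40+30*np.sin(th)])
        v=proj(W,c)[:,1];out+= [v.min(),v.max()]
    return out
d=lambda v:(v+.5)/5-.5+120
obs=[d(231),d(485),d(232),d(484)]
for ob in [obs]:
    s2=least_squares(lambda q:np.array(sil([q[0],0,q[1]]))-ob,[-105,0],diff_step=1e-3);print(s2.x,s2.fun)
# ends at axis height near top
for u in(112,614):
  uu=(u+.5)/5-.5+175
  ss=least_squares(lambda y:proj(W,w(p,(s2.x[0],y[0],60)))[0,0]-uu,[0]);print("end y",ss.x)
E
python3 fitw.py
```

```text
[0.47811789 0.12726587 1.32283825] [[-0.4 -2.3]
 [ 0.4 -2.3]
 [-0.6  4. ]
 [ 0.4  4. ]
 [-0.1 -2.1]
 [ 0.5 -1.4]
 [-0.3 -0.5]
 [ 0.2 -0.8]]
[-1.09226410e+02  7.21777509e-03] [-0.00857927  0.0090594  -0.19449257  0.20537343]
end y [57.1065843]
end y [-55.29349187]
```

```bash
sed -i 's/^A=.*/A=[((87,107),(73,59,32)),((658,111),(73,-59,32))]/' fitw.py; python3 fitw.py
```

```text
[0.47762234 0.12545919 1.32309881] [[-0.3 -0.2]
 [ 0.2 -0.2]
 [-0.1 -0.6]
 [ 0.4  0. ]
 [-0.3  0.8]
 [ 0.2  0.5]]
[-1.07353443e+02  6.95719025e-03] [-0.00861954  0.00910192 -0.19453283  0.20541596]
end y [57.09826589]
end y [-55.3017198]
```

```bash
python3 - <<'E'
from d import *
p=[.4776,.1255,1.323]
for z in (300,192):
  t=w(p,(-162,1,z))[0];print(t,delta(t,1.323))
E
```

```text
[ 0.4368971  -0.03130648  0.3       ] (array([-0.0114,  0.3329, -0.2606]), array([-0.    ,  0.002 , -0.0008]))
[ 0.4368971  -0.03130648  0.192     ] (array([-0.011 ,  0.6929, -0.2606]), array([-0.    ,  0.002 , -0.0008]))
```

Emit:
step_arm --xyz '[[-0.005,0.03,-0.1],[-0.011,0.1,-0.2],[-0.011,0.2,-0.26],[-0.011,0.34,-0.26],[-0.011,0.48,-0.26],[-0.011,0.6,-0.26],[-0.011,0.67,-0.26],[-0.011,0.693,-0.26],[-0.011,0.693,-0.26]]' --rotation '[[0,0.002,0],[0,0.002,0],[0,0.002,0],[0,0.002,0],[0,0.002,0],[0,0.002,0],[0,0.002,0],[0,0.002,0],[0,0.002,0]]'

```text
clock: 3.08
tcp_pos: [0.4369, -0.0322, 0.1921]
orientation: [-1.562, 0.197, -0.195]
contact_force: [-0.1, 0.1, -1.0]
grip_width: 0.0512
```

```bash
python3 - <<'E'
from d import *
p=[.4776,.1255,1.323]
o=r.get_obs();print(o['clock'],o['tcp_pos'],o['joints'].round(2),o['contact_force'].round(2))
t=w(p,(-162,1,192))[0];print(t,delta(t,1.323))
for n in("wrist","side"):
  f=r.grab_frame(n);im=f["pixels"][:,:,::-1]
  if n=="side": im=cv2.resize(im[120:260,180:330],None,fx=4,fy=4,interpolation=cv2.INTER_CUBIC)
  cv2.imwrite(f"pics/{n}2.png",im)
E
```

```text
3.075 [ 0.43692331 -0.03215784  0.19208066] [ 0.25  0.48 -0.38  2.24  0.37  0.49 -0.67] [-0.14  0.13 -0.98]
[ 0.4368971  -0.03130648  0.192     ] (array([-0.0008,  0.0003,  0.0027]), array([ 0.0004, -0.0011, -0.0009]))
```

View pics/wrist2.png

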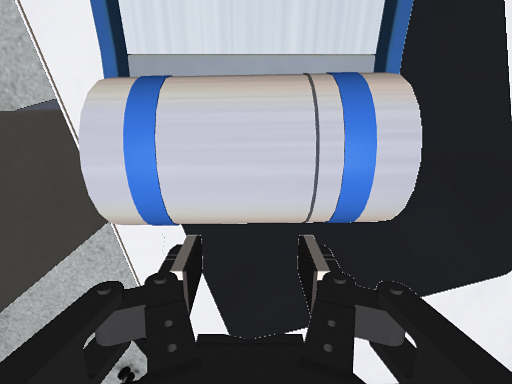

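View pics/side2.png

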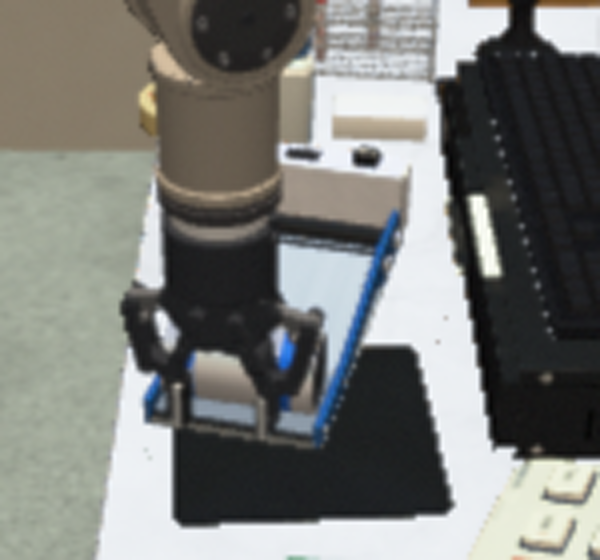

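Emit:
step_arm --xyz '[[0,0,0.01],[0,0,0.02],[0,0,0.027],[0,0,0.032],[0,0,0.037],[0,0,0.042],[0,0,0.047],[0,0,0.052],[0,0,0.057],[0,0,0.063],[0,0,0.07],[0,0,0.077],[0,0,0.084],[0,0,0.091],[0,0,0.098],[0,0,0.105],[0,0,0.112],[0,0,0.118],[0,0,0.122],[0,0,0.124]]' --rotation '[[0,0,0],[0,0,0],[0,0,0],[0,0,0],[0,0,0],[0,0,0],[0,0,0],[0,0,0],[0,0,0],[0,0,0],[0,0,0],[0,0,0],[0,0,0],[0,0,0],[0,0,0],[0,0,0],[0,0,0],[0,0,0],[0,0,0],[0,0,0]]'

```text
clock: 5.68
tcp_pos: [0.4465, 0.0045, 0.1928]
orientation: [-1.562, 0.195, -0.195]
contact_force: [-0.2, -0.6, -0.6]
grip_width: 0.0511
```

```bash
cat > look.py <<'E'
from d import *
import sys
k=sys.argv[1]
p=[.4776,.1255,1.323]
o=r.get_obs()
d=o['tcp_pos']-w(p,(0,0,0))[0];c,s=np.cos(p[2]),np.sin(p[2])
print(o['clock'],"ramp xyz",(np.array([c*d[0]+s*d[1],-s*d[0]+c*d[1],d[2]])*1000).round(1),o['contact_force'].round(2),o['grip_width'].round(4))
print(delta(o['tcp_pos'],1.323)[1])
f=r.grab_frame("wrist");im=f["pixels"][:,:,::-1]
cv2.imwrite(f"pics/wrist{k}.png",im)
E
python3 look.py 3
```

```text
Traceback (most recent call last):
  File "look.py", line 7, in <module>
    print(o['clock'],"ramp xyz",(np.array([c*d[0]+s*d[1],-s*d[0]+c*d[1],d[2]])*1000).round(1),o['contact_force'].round(2),o['grip_width'].round(4))
                                                                                                                          ^^^^^^^^^^^^^^^^^^^^^
AttributeError: 'float' object has no attribute 'round'
```

```bash
sed -i "s/,o\['grip_width'\].round(4)//" look.py; python3 look.py 3
```

```text
5.675 ramp xyz [-125.     0.5  192.8] [-0.22 -0.64 -0.58]
[-0.     -0.0006  0.0002]
```

View pics/wrist3.png

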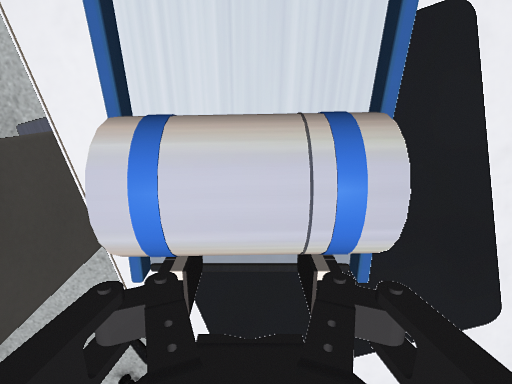

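Emit:
step_arm --xyz '[[0,0,0.005],[0,0,0.013],[0,0,0.023],[0,0,0.033],[0,0,0.043],[0,0,0.053],[0,-0.001,0.063],[0,-0.003,0.073],[0,-0.004,0.083],[0,-0.006,0.093],[0,-0.007,0.103],[0,-0.009,0.113],[0,-0.01,0.123],[0,-0.012,0.133],[0,-0.014,0.143],[0,-0.015,0.153],[0,-0.017,0.163],[0,-0.018,0.173],[0,-0.02,0.182],[0,-0.021,0.188]]' --rotation '[[0,0,0],[0,0,0],[0,0,0],[0,0,0],[0,0,0],[0,0,0],[0,0,0],[0,0,0],[0,0,0],[0,0,0],[0,0,0],[0,0,0],[0,0,0],[0,0,0],[0,0,0],[0,0,0],[0,0,0],[0,0,0],[0,0,0],[0,0,0]]'

```text
clock: 8.22
tcp_pos: [0.4605, 0.0594, 0.1991]
orientation: [-1.562, 0.195, -0.195]
contact_force: [-2.4, -4.7, 2.1]
grip_width: 0.0512
```

```bash
python3 look.py 4
```

```text
8.225 ramp xyz [-68.3   0.4 199.1] [-2.37 -4.7   2.07]
[-0.0001 -0.0004  0.0003]
```

View pics/wrist4.png

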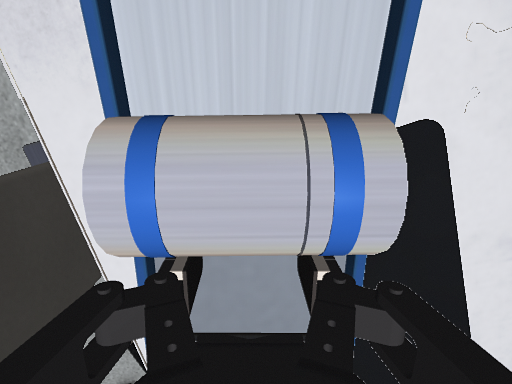

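Emit:
step_arm --xyz '[[0,-0.001,0.008],[0,-0.003,0.018],[0,-0.0045,0.028],[0,-0.006,0.038],[0,-0.0075,0.048],[0,-0.009,0.058],[0,-0.011,0.068],[0,-0.0125,0.078],[0,-0.014,0.088],[0,-0.0155,0.098],[0,-0.017,0.108],[0,-0.019,0.118],[0,-0.0205,0.128],[0,-0.022,0.138],[0,-0.0235,0.148],[0,-0.025,0.158],[0,-0.027,0.168],[0,-0.0285,0.178],[0,-0.03,0.187],[0,-0.031,0.194]]' --rotation '[[0,0,0],[0,0,0],[0,0,0],[0,0,0],[0,0,0],[0,0,0],[0,0,0],[0,0,0],[0,0,0],[0,0,0],[0,0,0],[0,0,0],[0,0,0],[0,0,0],[0,0,0],[0,0,0],[0,0,0],[0,0,0],[0,0,0],[0,0,0]]'

```text
clock: 10.78
tcp_pos: [0.4747, 0.116, 0.2085]
orientation: [-1.562, 0.195, -0.195]
contact_force: [-1.4, -4.4, 4.0]
grip_width: 0.0513
```

```bash
python3 look.py 5
```

```text
10.775 ramp xyz [ -9.9   0.5 208.5] [-1.4  -4.39  4.  ]
[-0.0001 -0.0003  0.0002]
```

View pics/wrist5.png

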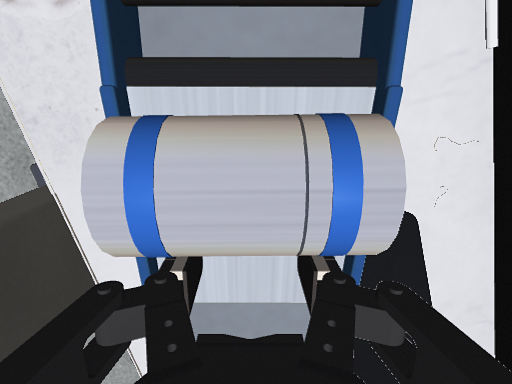

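Emit:
step_arm --xyz '[[0,-0.001,0.008],[0,-0.003,0.018],[0,-0.0045,0.028],[0,-0.006,0.038],[0,-0.0075,0.048],[0,-0.009,0.058],[0,-0.011,0.068],[0,-0.0125,0.078],[0,-0.014,0.088],[0,-0.0155,0.098],[0,-0.017,0.107],[0,-0.0185,0.116],[0,-0.02,0.124],[0,-0.021,0.132],[0,-0.021,0.14],[0,-0.021,0.148],[0,-0.021,0.156],[0,-0.021,0.164],[0,-0.021,0.172],[0,-0.021,0.178]]' --rotation '[[0,0,0],[0,0,0],[0,0,0],[0,0,0],[0,0,0],[0,0,0],[0,0,0],[0,0,0],[0,0,0],[0,0,0],[0,0,0],[0,0,0],[0,0,0],[0,0,0],[0,0,0],[0,0,0],[0,0,0],[0,0,0],[0,0,0],[0,0,0]]'

```text
clock: 13.32
tcp_pos: [0.488, 0.1684, 0.2149]
orientation: [-1.561, 0.194, -0.195]
contact_force: [-0.2, -0.2, -0.2]
grip_width: 0.0512
```

```bash
python3 look.py 6
```

```text
13.325 ramp xyz [ 44.2   0.5 214.9] [-0.24 -0.16 -0.19]
[-0.0006 -0.0001  0.0003]
```

View pics/wrist6.png

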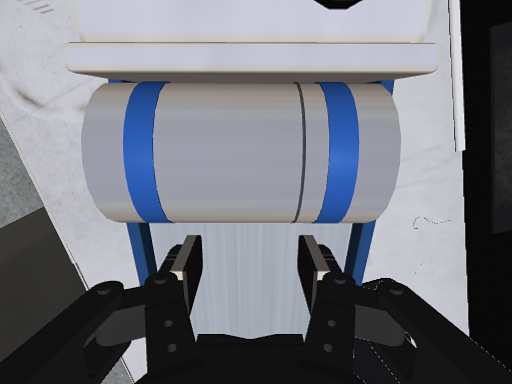

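The jar has dropped in, resting against the stop with the fingers clear of it. Now I'll back off and lift away.

Emit:
step_arm --xyz '[[0,-0.01,-0.03],[0,-0.03,-0.08],[0,-0.08,-0.13],[0,-0.18,-0.17],[0,-0.3,-0.2],[0,-0.42,-0.2],[0,-0.5,-0.2],[0,-0.53,-0.2],[0,-0.53,-0.2],[0,-0.53,-0.2]]' --rotation '[[0,0,0],[0,0,0],[0,0,0],[0,0,0],[0,0,0],[0,0,0],[0,0,0],[0,0,0],[0,0,0],[0,0,0]]'

```text
clock: 14.62
tcp_pos: [0.4727, 0.1099, 0.3728]
orientation: [-1.562, 0.195, -0.194]
contact_force: [-0.5, 0.0, 0.2]
grip_width: 0.0514
```

```bash
python3 look.py 7; python3 - <<'E'
from d import *
f=r.grab_frame("side");im=f["pixels"][:,:,::-1]
cv2.imwrite("pics/side7.png",cv2.resize(im[120:260,180:330],None,fx=4,fy=4,interpolation=cv2.INTER_CUBIC))
f=r.grab_frame("top");im=f["pixels"][:,:,::-1]
cv2.imwrite("pics/top7.png",im)
E
```

```text
14.625 ramp xyz [-16.3   0.9 372.8] [-0.5   0.01  0.21]
[-0.0001 -0.0001 -0.0007]
```

View pics/wrist7.png

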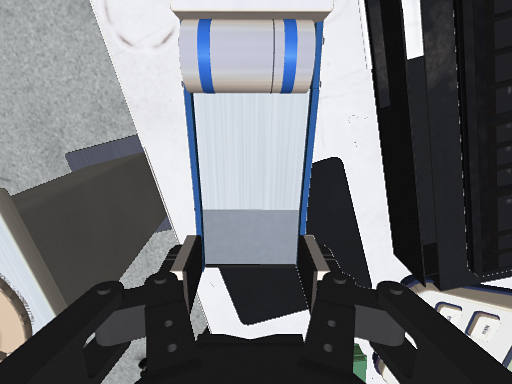

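View pics/side7.png

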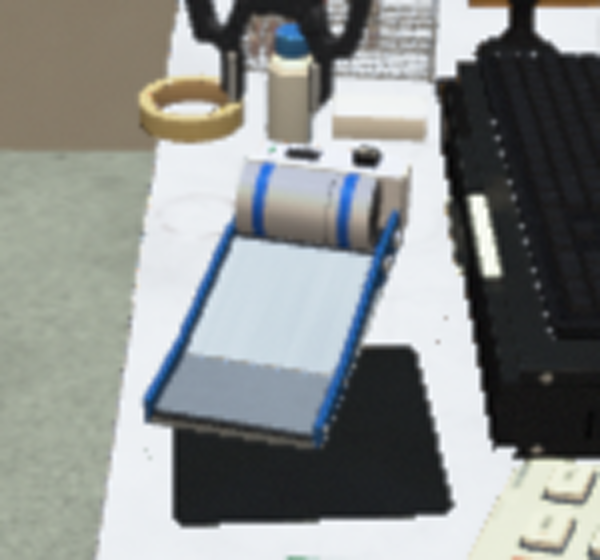

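View pics/top7.png

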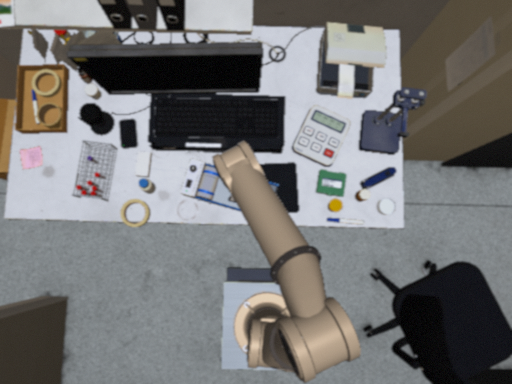

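```bash
python3 - <<'E'
from d import *
t=cv2.imread("pics/wrist7.png");
o=r.get_obs();f=r.grab_frame("wrist");Rt=R.from_rotvec(o['orientation']).as_matrix();m=f["mount"]
W=dict(fx=f["fx"],fy=f["fy"],cx=f["cx"],cy=f["cy"],position=o['tcp_pos']+Rt@m[:3,3],attitude=R.from_matrix(Rt@m[:3,:3]).as_rotvec())
p=[.4776,.1255,1.323];t=f["pixels"][:,:,::-1].copy()
t=cv2.resize(t[0:110,165:335],None,fx=4.5,fy=4.5,interpolation=cv2.INTER_CUBIC)
th=np.linspace(0,2*np.pi,73)
for y in(-55,55):
  q=proj(W,w(p,np.c_[98+30*np.cos(th),np.full(73,y+2.3),56.5+30*np.sin(th)]))
  q=((q-[165,0]+.5)*4.5-.5).astype(np.int32);cv2.polylines(t,[q],True,(0,0,255),1)
cv2.imwrite("pics/chk.png",t)
E
```

```text
(no output)
```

View pics/chk.png

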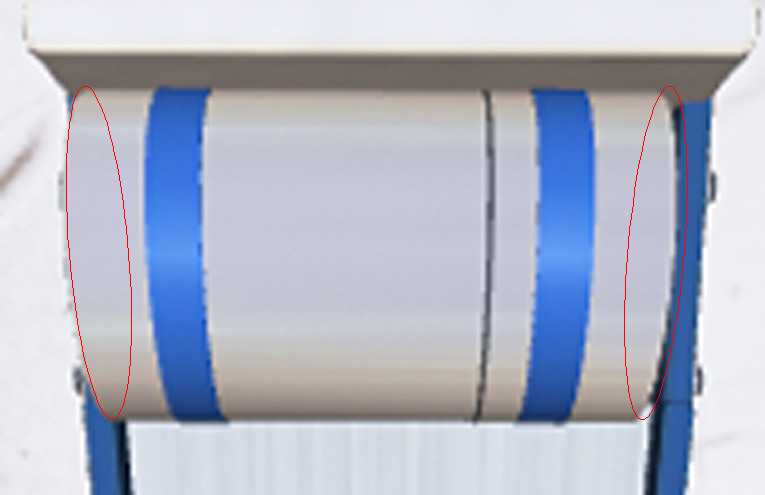

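```bash
python3 -c "
from bench import r
print(r.hand_in(), r.get_obs()['clock'])"
```

```text
the job is handed in; nothing more can be done
the job is handed in; nothing more can be done
```

The jar is lying between the two black rollers against the white stop, and I handed the job in after about 15 s. I pushed it there at about 24 mm/s with two half-open fingers behind it, then backed the fingers off and lifted clear.

**Held on the slope:** in the pictures taken partway up, the jar was against both fingers, with about 5–6 N of contact force. It rolled over the first roller and dropped in by itself, ahead of the fingers.

**Final checks:**
- The jar's outline in the last wrist picture matches the seat position, level and square to the ramp.
- It lies about 2–3 mm to the left of the middle, but inside the cheeks. The outline's right end disagreed with the model by about 2 pixels.
- The robot was touching nothing (force about 0.5 N), and nothing else on the desk looked moved.

**Disagreement while measuring:** the seam between rail and cheek did not fit its stated position, by about 4 pixels. I left it out of the ramp fit, and the remaining points agreed to within 1 pixel.

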